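# Rack the capacitors and lock the keeper

## Task

Slide the two loose blue capacitors, standing upright, under the keeper and into the two empty bays of the capacitor rack, one in each and right home against the back wall. Then swing the red-gripped cam lever all the way over, so that the keeper locks all three capacitors in. Do not topple any capacitor, and leave the white motor capacitor, the black heat sink and the roll of tape where they are.

Things in the scene. Friction and masses are not known exactly. Their poses are not given: they have to be found in the camera images.
- rack: Grey rack fixed to the bench, 3 bays in a row along its y. Origin: bench level, centre of the row. +x goes from the open mouths to the back wall, z up, +y away from the robot. Bays: no floor, 46 mm wide, 56 mm apart, 10 mm walls 30 mm high with round noses at x=-22; back wall face at x=+25. Above them the keeper bar, x=+2 to +14, 68 to 76 mm up, on end posts 85 mm high at y=-84 and +84.
- bay_near (a point): Empty bay nearest the robot: centre of a capacitor that stands in it, 31 mm above the bench, on the bay's middle line at rack x=+5 mm, y=-56. A can touching the back wall has its centre 2.5 mm further in; fully home it is within a few mm of that. Enter along the rack's +x.
- bay_middle (a point): Empty middle bay: the same point, at rack x=+5 mm, y=0.
- bay_far (a point): Far bay, which already holds the third capacitor: the same point, at rack x=+5 mm, y=+56.
- cap_a_mid (a point): One of two loose blue capacitors, identical: upright round cans 35 mm in diameter, 62 mm high with two small studs on top, about 0.09 kg. The point is the centre of the can, 31 mm above its base; z runs up the can.
- cap_b_mid (a point): One of two loose blue capacitors, identical: upright round cans 35 mm in diameter, 62 mm high with two small studs on top, about 0.09 kg. The point is the centre of the can, 31 mm above its base; z runs up the can.
- cap_c_mid (a point): The third, identical blue capacitor, already standing loose in the far bay of the rack; it stays there. The point is its centre, 31 mm above its base; z runs up the can.
- cap_a: The same loose capacitor as cap_a_mid; origin at the centre of its base.
- cap_b: The same loose capacitor as cap_b_mid; origin at the centre of its base.
- cap_c: The racked capacitor, as cap_c_mid; origin at the centre of its base.
- cam_lever (a joint): Angle of the cam lever in rad: 0 free (arm points straight out behind the rack, +x of the rack), 1.571 locked (stop; arm lies along the row, rack -y, toward the robot). Starts up to 0.15. It turns level, clockwise from above, at about 1 to 2 N on the grip and stays where left. A can left well short of home stops a keeper tooth and so the lever.
- lever_pivot (a point): Pivot of the cam lever behind the rack, at the height of its arm: rack x=+50, y=-28, 61 mm above the bench. A crank pin there moves the keeper: its three flat teeth (10 mm wide, 34 to 74 mm up, x=-20 to -15) stand over the bay walls when free and move 24 mm along rack +y, behind the cans, when locked.
- lever_grip (a point): Middle of the upright red grip at the lever's free end, 62 mm from the pivot. Grip 13 to 17 mm thick, 64 to 94 mm above the bench, free on all sides; the arm under it is 11 mm wide, 58 to 64 mm up. The lever's own x runs from pivot to grip.
- load_box_upper: Surroundings, fixed: upper of two stacked load boxes at the left; the stack is 0.27 x 0.47 m, set askew over x=0.26 to 0.74, y=0.25 to 0.76, and 0.26 m high: lift over or go round it. Over its far end hangs a lamp head (x=0.54 to 0.79, y=0.32 to 0.62, from 0.28 m up). Behind the work an overhead shelf begins at x=0.776, 0.35 m up.
- test_board: Surroundings, fixed: plywood test board between robot and work, x=0.29 to 0.55, y=-0.14 to 0.23, 25 mm thick, with a grey switch box and other parts on it up to about 90 mm high. At the back left a blue bin sticks out of the cabinets to x=0.755 (y=0.19 to 0.33, 0.12 to 0.28 m up).
- motor_capacitor: Bystander: upright white oval capacitor, 28 x 46 mm, 91 mm high, well left of the work; origin at the centre of its base.
- heat_sink: Bystander: black finned heat sink, 40 x 50 x 26 mm; origin at the centre of its base.
- electrical_tape: Bystander: roll of black tape lying flat, 55 mm across, 19 mm high; origin at the centre of its base.
Things that resemble listed ones, but are neither listed nor needed, are in the scene too. Leave any orange or purple look-alike of the cap_a alone.

How it is judged:
At the end, for the whole second after the job is handed in: One loose capacitor stands in the near bay and the other in the middle bay, the third still in the far bay, each with its centre within 12 mm (seen from above) of its bay's point, upright within 0.15 rad and at rest; the cam lever is turned beyond 1.4 rad of its 1.57 (((horizontal distance between cap_a_mid and bay_near below 0.012 m and horizontal distance between cap_b_mid and bay_middle below 0.012 m) or (horizontal distance between cap_b_mid and bay_near below 0.012 m and horizontal distance between cap_a_mid and bay_middle below 0.012 m)) and horizontal distance between cap_c_mid and bay_far below 0.012 m and angle between each of cap_a_mid, cap_b_mid, cap_c_mid's own z axis and vertical below 0.15 rad and linear speed of each of cap_a, cap_b, cap_c below 0.02 m/s and value of joint cam_lever above 1.4 rad); the robot touches nothing.
It fails at once if a capacitor is toppled (leans more than 0.6 rad) (angle between any of cap_a_mid, cap_b_mid, cap_c_mid's own z axis and vertical above 0.6 rad).
It fails at once if the white oval motor capacitor is moved more than 30 mm (distance of motor_capacitor from where it was at the start of the episode above 0.03 m).
It fails at once if the black heat sink is moved more than 30 mm (distance of heat_sink from where it was at the start of the episode above 0.03 m).
It fails at once if the roll of black tape is moved more than 30 mm (distance of electrical_tape from where it was at the start of the episode above 0.03 m).
It also fails if it takes over 72 s, if anything falls off the work surface, if the arm or the gripper's body presses on something with over 40 N, if the wrist force passes 120 N, or if a joint passes its speed limit or range.

## Robot

A 6-joint arm with a two-finger parallel gripper is mounted at the origin on a cart in front of the work surface, level with it; the furniture and walls round the work are solid. World frame = base frame: x ahead of the robot, y to its left, z up, the work surface at z = 0. Lengths are in m, angles in rad, forces in N, time in s.
With the tool pointing down it reaches from about 0.425 to 0.95 m from the base axis. Payload 3.5 kg.
Tool frame: the origin (TCP) lies on the centre line of the jaws, within the pads' length; the fingertips stand 14 mm ahead of it and the grasp point (between the pads) lies 5 mm behind it (ctrl.finger_overhang is the distance from the TCP to the fingertips, in m); z points along the fingers, y is the line along which they close (so a half turn about z gives the same grasp; the last joint's range is limited). The gripper opens to 85 mm and grips with 20 to 120 N. Pads are 22 mm wide; open, the fingers measure 114 mm over their backs; the gripper's body (76 mm by 85 mm) begins 54 mm behind the grasp point. The pads swing forward as they close: fully open they stand 13 mm farther back than shut.
Start: joints at [-1.456, 0.286, 1.577, -0, 1.279, -0.15], TCP at [0.177, -0.651, 0.245] pointing down, gripper open.
Joint ranges: [-2.77, 2.77], [-0.9, 2.22], [0.21, 2.48], [-1.53, 4.67], [0.24, 2.81], [-2.84, 2.84]. Speed limits (rad/s): [2.79, 2.79, 3.14, 3.14, 3.14, 3.14].

## Interface

Orientations are given as a unit quaternion [x, y, z, w].
In Python, from plant import ctrl gives the robot as it stands.
- The arm moves only by the tool send_rows, never from a script. Its argument "moves" is text: rows parted by semicolons, each of 7 numbers parted by spaces: the turn, a rotation vector about the tool's x, y, z in units of 360 degrees (1.0 is 360 degrees), then the shift along the tool's x, y, z in units of 20 cm (1.0 is 20 cm), then the gripper's target within -1 to 1 (fully open at 1, half-way at 0, shut at -1). A call has 1 to 12 rows; each row is the pose to reach, as a shift and turn from the pose commanded when the call began, along the tool's axes at that moment, turning the shorter way round; what a row does not reach only later rows make up. A row lasts 1/8 s, in which the tool goes at most 62.5 mm and 10.7 degrees, less where a joint would pass 70% of its speed; a pose out of reach is approached as far as the arm can. A call with a number of a shift or a turn outside -1 to 1 is refused whole. A call with a gripper value outside its range is refused whole. The fingers move at their own pace and stop on an object; "newtons" is the grip in N (left out, the last holds). Time passes only in rows, so rows that repeat a pose let the fingers close. It gives the time, the measured TCP pose, the force, the opening and the grip force at its end, in the units of the state.
- ctrl.get_state(): the state, without advancing time (a new reading comes with each control period).
- ctrl.read_camera(name): name is "scene" or "top"; returns a dict with "image" (420x560x3 uint8, red, green, blue), "fovy" (degrees; the focal length in pixels is half the picture's height over the tangent of half this angle, whatever the lens; pixels are square), "cx", "cy" (the principal point, pixels), "extrinsics" (4x4, takes a point from camera to world coordinates). Camera axes: x right, y up, looking along -z (the intrinsics and any distortion apply to the point x, -y, -z); pixel columns grow to the right and rows downward; lengths in m; the calibration is good to about 2 mm. A picture is of the moment at which its call begins. There is no depth.
- ctrl.sign_off(): hands the job in; it is judged then, once.
The state is a dict: "time": time; "qpos": joint angles; "dq": joint speeds; "joint_efforts": joint torques, N m; "eef_pos": TCP position; "tcp_rot": TCP orientation; "contact_force": force on the tool from outside, world axes, zero at the start; "wrist_torque": the same for the moment, N m; "opening": opening from 0.0 (shut) to 1.0 (fully open); "finger_force": force on a finger pad.
Only numpy, scipy, OpenCV 4.12 (cv2) and the standard library are available. Lean on these libraries where they do the work, as an engineer would, in place of code of your own. Each camera call takes 0.05 s, during which the arm holds its last target. There are 200 camera calls.

## Working session

There is one attempt and no reset: what is moved stays moved. The work goes in short steps, Python scripts to look and compute and a tool call to move; the robot and the scene stay as the last step left them, time stands still between calls to the robot, and variables do not carry over. Pictures are saved under pics/ and viewed, at most 10 in all, crops included, and the job is handed in when it is done.

Besides the shell and the picture viewer there is one more tool, called by a JSON object that holds its "op" and its "data". send_rows: Moves the arm, as the interface text tells. Its arguments: {"type":"object","properties":{"moves":{"type":"string"},"newtons":{"type":"number"}},"required":["moves"]}

```bash
mkdir -p pics; ls
python3 - <<'E'
from plant import ctrl
import cv2
for n in("scene","top"):
    d=ctrl.read_camera(n); cv2.imwrite(f"pics/{n}0.png",d["image"][:,:,::-1]); print(n,{k:(v.tolist() if hasattr(v,'tolist') else v) for k,v in d.items() if k!="image"})
s=ctrl.get_state();print(s, ctrl.finger_overhang)
E
```

```text
pics
scene {'fovy': 50.79647692793414, 'cx': 280.793785021776, 'cy': 212.42762977408827, 'extrinsics': [[-0.3050579208804589, 0.4764787807759772, -0.8245651195498933, -0.3091839039862791], [-0.9521498687535621, -0.16961555879903734, 0.2542463168776775, 0.3823901931420556], [-0.01871609843599169, 0.8626694231764148, 0.5054217782959157, 0.6676273075506043], [0.0, 0.0, 0.0, 1.0]]}
top {'fovy': 52.4890114594288, 'cx': 278.6147373907596, 'cy': 211.9405989532449, 'extrinsics': [[0.009982137984035633, 0.9941423504734971, -0.10761665259753427, 0.447850600751057], [-0.9999363885309344, 0.010489203892915355, 0.004146744916826199, 0.1250775367094483], [0.005251267749796233, 0.10756841356422224, 0.9941838162987247, 1.3334763110554493], [0.0, 0.0, 0.0, 1.0]]}
{'time': 0.1, 'qpos': array([-1.45598282e+00,  2.87127009e-01,  1.57807329e+00, -2.69001899e-05,
        1.27859343e+00, -1.50034532e-01]), 'dq': array([ 5.99346595e-04, -1.89317135e-03, -2.04628595e-03,  9.91820278e-05,
        1.16300027e-03, -2.66305011e-04]), 'joint_efforts': array([ 6.34056923e-04, -4.07296371e+01, -2.93697882e+01, -1.57340519e-04,
        3.41922845e-03,  5.98226194e-06]), 'eef_pos': array([ 0.17662263, -0.65088081,  0.24402906]), 'tcp_rot': array([ 9.91243631e-01,  1.32041099e-01,  6.50628906e-06, -1.10059132e-03]), 'contact_force': array([ 0.53334229,  0.4448656 , -0.13466556]), 'wrist_torque': array([0.08471331, 0.02577776, 0.09349502]), 'finger_force': 0.0, 'opening': 1.0010399865997348} 0.014
```

View pics/scene0.png

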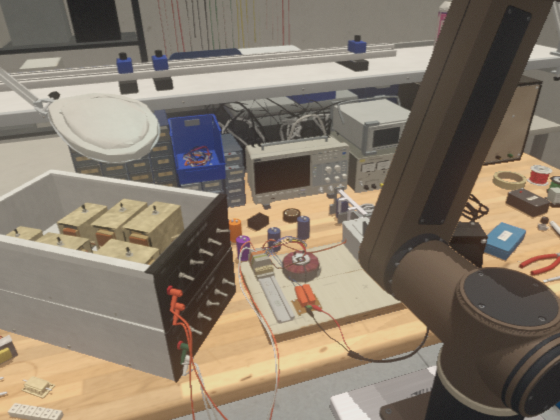

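View pics/top0.png

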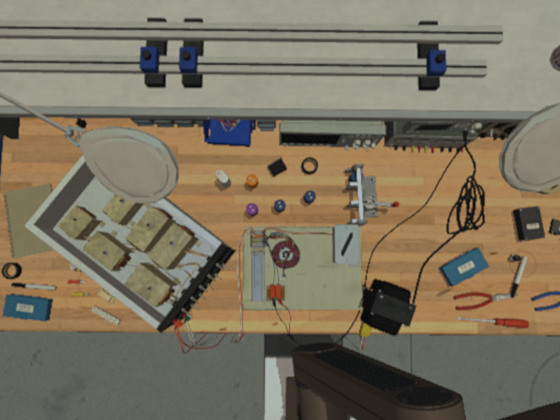

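Run:
```python
import cv2
a=cv2.imread("pics/top0.png")[145:255,215:415]; cv2.imwrite("pics/c1.png",cv2.resize(a,None,fx=4,fy=4,interpolation=cv2.INTER_CUBIC))
a=cv2.imread("pics/scene0.png")[170:270,220:400]; cv2.imwrite("pics/c2.png",cv2.resize(a,None,fx=4.4,fy=4.4,interpolation=cv2.INTER_CUBIC))
```

```text
(no output)
```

View pics/c1.png

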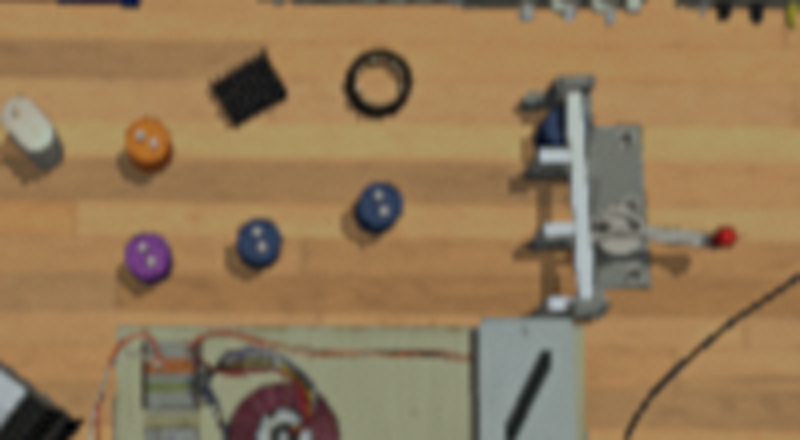

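View pics/c2.png

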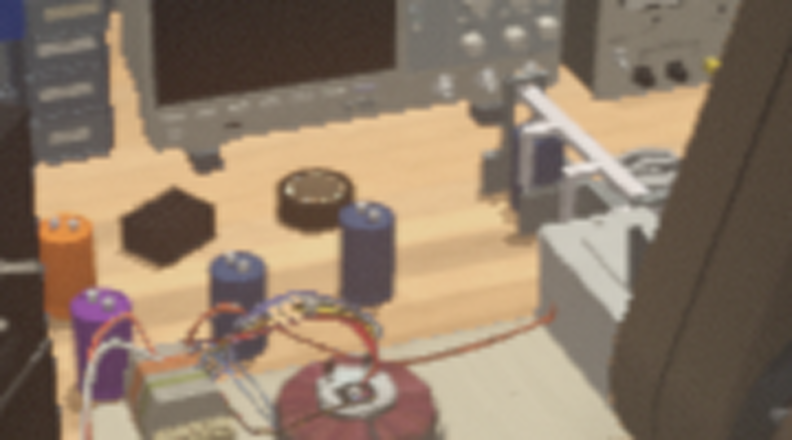

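```bash
cat > h.py <<'E'
import numpy as np, cv2, json
from plant import ctrl
def cam(n):
    d=ctrl.read_camera(n); d["f"]=210/np.tan(np.radians(d["fovy"]/2)); return d
def proj(d,P):
    E=d["extrinsics"]; p=(np.asarray(P,float)-E[:3,3])@E[:3,:3]
    return np.c_[d["cx"]+d["f"]*p[:,0]/-p[:,2], d["cy"]-d["f"]*p[:,1]/-p[:,2]]
def back(d,uv,z):
    E=d["extrinsics"]; r=E[:3,:3]@[(uv[0]-d["cx"])/d["f"],-(uv[1]-d["cy"])/d["f"],-1]
    return E[:3,3]+r*(z-E[2,3])/r[2]
def can_centroid(d,x,y,mask_only=False):
    a=np.linspace(0,2*np.pi,40); P=[[x+.0175*np.cos(t),y+.0175*np.sin(t),z] for z in(0,.062) for t in a]
    h=cv2.convexHull((proj(d,P)).astype(np.float32)); m=cv2.moments(h); return np.array([m['m10'],m['m01']])/m['m00'], cv2.contourArea(h)
def blue(d):
    h=cv2.cvtColor(d["image"],cv2.COLOR_RGB2HSV); m=cv2.inRange(h,(105,70,20),(128,255,200))
    return m
def find_can(d,c,guess):
    from scipy.optimize import least_squares
    return least_squares(lambda p:can_centroid(d,*p)[0]-c,guess,diff_step=1e-3).x
E
python3 - <<'E'
from h import *
d=cam("top"); 
def blobs(d,box):
    m=blue(d); u0,v0,u1,v1=box; n,l,s,c=cv2.connectedComponentsWithStats(m[v0:v1,u0:u1])
    for i in range(1,n):
        if s[i,4]>15:
            cc=c[i]+[u0,v0]; g=back(d,cc,.04)
            x=find_can(d,cc,g[:2]); print(cc,s[i,4],x,can_centroid(d,*x)[1])
blobs(d,(265,180,325,220))
s=cam("scene"); blobs(s,(260,205,325,255))
C=lambda u,v:(215+(u+.5)/4-.5,145+(v+.5)/4-.5)
for nm,uv,z in [("bar top mid",(574,100),.076),("bar bot mid",(586,290),.076),("tooth28",(552,157),.074),("tooth-28",(556,231),.074),("tooth-84",(560,303),.074),("postfar",(576,84),.085),("postnear",(593,305),.085),("grip",(724,236),.094),("pivot?",(618,225),.064),("orange",(149,139),.062),("purple",(149,253),.062),("sink",(249,90),.026),("tape",(379,82),.019),("switchbox L",(478,322),.09),("A",(380,204),.062),("B",(260,239),.062)]:
    print(nm,back(d,C(*uv),z).round(4))
# bar fit
im=d["image"].astype(int); m=(im.min(2)>175).astype(np.uint8); m[:, :340]=0;m[:,400:]=0;m[:160]=0;m[:]=m; m[226:]=0
n,l,st,c=cv2.connectedComponentsWithStats(m)
for i in range(1,n):
  if st[i,4]>8: print(st[i],c[i])
E
```

```text
[309.08955224 196.98507463] 67 [0.63571871 0.02630045] 136.41516073187813
[279.10526316 205.78947368] 57 [0.6073012  0.11834839] 128.35431580920704
bar top mid [ 0.7144 -0.1178  0.076 ]
bar bot mid [ 0.5711 -0.1253  0.076 ]
tooth28 [ 0.6712 -0.1012  0.074 ]
tooth-28 [ 0.6153 -0.1037  0.074 ]
tooth-84 [ 0.5614 -0.1062  0.074 ]
postfar [ 0.7246 -0.1177  0.085 ]
postnear [ 0.5592 -0.1285  0.085 ]
grip [ 0.6102 -0.2235  0.094 ]
pivot? [ 0.6216 -0.1523  0.064 ]
orange [0.6838 0.2017 0.062 ]
purple [0.5969 0.2002 0.062 ]
sink [0.7301 0.1265 0.026 ]
tape [0.7391 0.0244 0.019 ]
switchbox L [ 0.5453 -0.0431  0.09  ]
A [0.636  0.0267 0.062 ]
B [0.6084 0.117  0.062 ]
[358 169   2  12  15] [358.33333333 175.        ]
```

```bash
cat >> h.py <<'E'
O=np.array([.6432,-.1136]); YAW=.052
YR=np.array([np.cos(YAW),np.sin(YAW)]); XR=np.array([np.sin(YAW),-np.cos(YAW)])
def rack(x,y,z=0): return np.r_[O+x*XR/1e3+y*YR/1e3,z/1e3]
E
python3 - <<'E'
from h import *
s=cam("scene"); t=cam("top")
C=lambda u,v:(220+(u+.5)/4.4-.5,170+(v+.5)/4.4-.5)
for nm,uv,z in [("A",(367,210),.062),("B",(238,262),.062),("barfarL",(520,95),.076),("tooth+28 tip",(527,130),.074),("tooth-28tip",(568,170),.074)]:
    print(nm,back(s,C(*uv),z).round(4))
for nm,p in [("bar far left corner y84 x2",(2,84,76)),("tooth28",(-20,28,74)),("tooth-28",(-20,-28,74)),("bar -60 x2",(2,-60,76))]:
    P=rack(*p); print(nm,P.round(4),"c2",((proj(s,[P])[0]-[220,170])*4.4).round(),"c1",((proj(t,[P])[0]-[215,145])*4).round())
E
```

```text
A [0.6345 0.03   0.062 ]
B [0.6047 0.1205 0.062 ]
barfarL [ 0.7158 -0.1061  0.076 ]
tooth+28 tip [ 0.6741 -0.0923  0.074 ]
tooth-28tip [ 0.6192 -0.0948  0.074 ]
bar far left corner y84 x2 [ 0.7272 -0.1112  0.076 ] c2 [518.  85.] c1 [564.  82.]
tooth28 [ 0.6701 -0.0922  0.074 ] c2 [528. 131.] c1 [538. 157.]
tooth-28 [ 0.6142 -0.0951  0.074 ] c2 [570. 172.] c1 [543. 231.]
bar -60 x2 [ 0.5834 -0.1187  0.076 ] c2 [629. 187.] c1 [576. 272.]
```

```bash
cat >> h.py <<'E'
from scipy.spatial.transform import Rotation as R
def plan(*targets):
    """targets: (x,y,z,yaw of tool x) world -> printed row numbers"""
    s=ctrl.get_state(); r0=R.from_quat(s["tcp_rot"])
    print("t",round(s["time"],2),"pos",s["eef_pos"].round(4),"az",round(np.arctan2(*r0.as_matrix()[[1,0],0]),4),"op",round(s["opening"],3),"F",s["contact_force"].round(1))
    for x,y,z,a in targets:
        rt=R.from_matrix(np.array([[np.cos(a),np.sin(a),0],[np.sin(a),-np.cos(a),0],[0,0,-1]]))
        print(((r0.inv()*rt).as_rotvec()/2/np.pi).round(4),(r0.inv().apply(np.array([x,y,z])-s["eef_pos"])/.2).round(4), rack_of((x,y)))
def rack_of(p): d=np.asarray(p)[:2]-O; return (np.array([d@XR,d@YR])*1e3).round(1)
AZ=np.pi/2+YAW
E
python3 -c "
from h import *
plan((.45,-.2,.24,AZ),(.6355,.028,.16,AZ),(.6355,.028,.038,AZ))"
```

```text
t 0.3 pos [ 0.1767 -0.6513  0.2449] az 0.2648 op 1.002 F [ 0.6 -0.4  0.6]
[-1.000e-04 -1.000e-04 -2.161e-01] [ 1.9095 -1.82    0.0259] [  76.2 -197.4]
[-1.000e-04 -1.000e-04 -2.161e-01] [ 3.103  -2.6772  0.4267] [-141.8   -0.3]
[-1.000e-04 -1.000e-04 -2.161e-01] [ 3.1029 -2.6767  1.0367] [-141.8   -0.3]
```

{"op": "send_rows", "data": {"moves": "0 0 -0.1 1.0 -0.95 0 0.5;0 0 -0.1 1.0 -0.95 0 0.5;0 0 -0.1 1.0 -0.95 0 0.5;0 0 -0.1 1.0 -0.95 0 0.5;0 0 -0.1 1.0 -0.95 0 0.5", "newtons": 30}}

```text
time: 0.92
eef_pos: [0.3213, -0.4129, 0.2454]
tcp_rot: [0.901, 0.433, 0.0, -0.0]
contact_force: [-0.1, -1.0, 0.6]
opening: 0.75
finger_force: 0.0
```

```bash
python3 -c "
from h import *
plan((.6355,.028,.16,AZ),(.6355,.028,.038,AZ))"
```

```text
t 0.93 pos [ 0.3213 -0.4129  0.2454] az 0.8962 op 0.75 F [-0.1 -1.   0.6]
[ 0.000e+00 -1.000e-04 -1.156e-01] [ 2.7028 -0.1501  0.428 ] [-141.8   -0.3]
[ 0.000e+00 -1.000e-04 -1.156e-01] [ 2.7026 -0.1501  1.038 ] [-141.8   -0.3]
```

{"op": "send_rows", "data": {"moves": "0 0 -0.1156 1.0 -0.05 0 0.5;0 0 -0.1156 1.0 -0.05 0 0.5;0 0 -0.1156 1.0 -0.05 0 0.5;0 0 -0.1156 1.0 -0.05 0 0.5"}}

```text
time: 1.42
eef_pos: [0.4391, -0.2506, 0.2455]
tcp_rot: [0.686, 0.728, 0.0, 0.0]
contact_force: [-1.0, 0.0, -0.1]
opening: 0.747
finger_force: 0.0
```

```bash
python3 -c "
from h import *
plan((.6355,.028,.16,AZ),(.6355,.028,.038,AZ))"
```

```text
t 1.43 pos [ 0.4391 -0.2506  0.2455] az 1.6297 op 0.747 F [-1.   0.  -0.1]
[ 0.0001 -0.      0.0011] [1.3327 1.0619 0.4287] [-141.8   -0.3]
[ 0.0001 -0.      0.0011] [1.3326 1.0615 1.0387] [-141.8   -0.3]
```

{"op": "send_rows", "data": {"moves": "0 0 0.0011 1.0 0.95 0.1 0.5;0 0 0.0011 1.0 0.95 0.1 0.5;0 0 0.0011 1.0 0.95 0.1 0.5;0 0 0.0011 1.0 0.95 0.1 0.5;0 0 0.0011 1.0 0.95 0.1 0.5;0 0 0.0011 1.0 0.95 0.1 0.5"}}

```text
time: 2.17
eef_pos: [0.6182, -0.043, 0.2248]
tcp_rot: [0.691, 0.723, -0.0, -0.0]
contact_force: [-0.2, -0.2, 0.7]
opening: 0.752
finger_force: 0.0
```

```bash
python3 -c "
from h import *
plan((.6355,.028,.16,AZ),(.6355,.028,.12,AZ),(.6355,.028,.038,AZ))"
```

```text
t 2.17 pos [ 0.6182 -0.043   0.2248] az 1.6157 op 0.752 F [-0.2 -0.2  0.7]
[-0.0001 -0.     -0.0011] [0.3507 0.1027 0.3238] [-141.8   -0.3]
[-0.0001 -0.     -0.0011] [0.3506 0.1028 0.5238] [-141.8   -0.3]
[-0.0001 -0.     -0.0011] [0.3505 0.1032 0.9338] [-141.8   -0.3]
```

{"op": "send_rows", "data": {"moves": "0 0 -0.001 0.35 0.103 0 0.5;0 0 -0.001 0.35 0.103 0.1 0.5;0 0 -0.001 0.35 0.103 0.4 0.5;0 0 -0.001 0.35 0.103 0.7 0.5;0 0 -0.001 0.35 0.103 0.85 0.5;0 0 -0.001 0.35 0.103 0.92 0.5;0 0 -0.001 0.35 0.103 0.92 0.5"}}

```text
time: 3.05
eef_pos: [0.6347, 0.0253, 0.0407]
tcp_rot: [0.69, 0.724, -0.001, -0.001]
contact_force: [-0.2, 0.1, -0.2]
opening: 0.747
finger_force: 0.0
```

Run:
```python
from h import *
plan((.6355,.028,.04,AZ))
a=cam("top")["image"][175:225,270:370,::-1]; b=cam("scene")["image"][190:250,255:375,::-1]
cv2.imwrite("pics/g1.png",np.vstack([cv2.resize(a,(600,300),interpolation=cv2.INTER_CUBIC),cv2.resize(b,(600,300),interpolation=cv2.INTER_CUBIC)]))
```

```text
t 3.05 pos [0.6347 0.0253 0.0407] az 1.6179 op 0.747 F [-0.2  0.1 -0.2]
[-0.0003 -0.     -0.0008] [0.0135 0.0048 0.0035] [-141.8   -0.3]
```

View pics/g1.png

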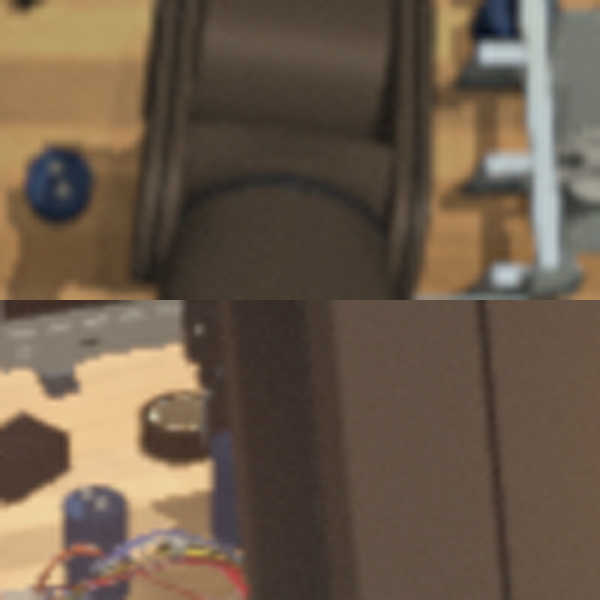

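The arm hides the gripper in both views; can A's left edge (column ~220 in the lower crop) is still upright in place. Closing.

{"op": "send_rows", "data": {"moves": "0 0 0 0.012 0 0 0.5;0 0 0 0.012 0 0 -0.3;0 0 0 0.012 0 0 -0.6;0 0 0 0.012 0 0 -0.6;0 0 0 0.012 0 0 -0.6;0 0 0 0.012 0 0 -0.6;0 0 0 0.012 0 0 -0.6", "newtons": 25}}

```text
time: 4.03
eef_pos: [0.6361, 0.0286, 0.0425]
tcp_rot: [0.69, 0.724, 0.001, 0.001]
contact_force: [-0.0, 1.8, 5.4]
opening: 0.396
finger_force: 25.2
```

Run:
```python
from h import *
P=lambda x,y,z:(*rack(x,y)[:2],z,AZ)
plan(P(-140,0,.044),P(-50,0,.044),P(-36,0,.044),P(-36,0,.038))
```

```text
t 4.03 pos [0.6361 0.0286 0.0425] az 1.6188 op 0.396 F [-0.   1.8  5.4]
[ 0.0003  0.     -0.0006] [-0.0119 -0.0012 -0.0075] [-140.    0.]
[ 0.0003  0.     -0.0006] [-0.4619  0.0006 -0.0075] [-50.  -0.]
[ 0.0003  0.     -0.0006] [-0.5319  0.0009 -0.0075] [-36.   0.]
[ 0.0003  0.     -0.0006] [-0.5319  0.0008  0.0225] [-36.   0.]
```

{"op": "send_rows", "data": {"moves": "0 0 0 0 0 -0.015 -0.6;0 0 0 -0.06 0 -0.02 -0.6;0 0 0 -0.14 0 -0.02 -0.6;0 0 0 -0.22 0 -0.02 -0.6;0 0 0 -0.3 0 -0.02 -0.6;0 0 0 -0.38 0 -0.02 -0.6;0 0 0 -0.45 0 -0.02 -0.6;0 0 0 -0.5 0 -0.02 -0.6;0 0 0 -0.53 0 -0.02 -0.6;0 0 0 -0.53 0 -0.02 -0.6;0 0 0 -0.53 0 -0.01 -0.6;0 0 0 -0.53 0 0 -0.6"}}

```text
time: 5.52
eef_pos: [0.6404, -0.0769, 0.0425]
tcp_rot: [0.69, 0.724, -0.0, -0.0]
contact_force: [-4.8, 0.6, 10.7]
opening: 0.401
finger_force: 26.0
```

Run:
```python
from h import *
P=lambda x,y,z:(*rack(x,y)[:2],z,AZ)
plan(P(-36,0,.042))
print(rack_of(ctrl.get_state()["eef_pos"]))
```

```text
t 5.53 pos [ 0.6404 -0.0769  0.0425] az 1.6196 op 0.401 F [-4.8  0.6 10.7]
[-0.0001 -0.     -0.0005] [-0.0042  0.0045  0.0023] [-36.   0.]
[-36.8  -0.9]
```

{"op": "send_rows", "data": {"moves": "0 0 0 0 0 0 -0.1;0 0 0 0 0 0 0.1;0 0 0 0 0 0 0.2;0 0 0 0 0 0 0.2;0 0 0 0.06 0 0 0.2;0 0 0 0.14 0 0 0.2;0 0 0 0.22 0 0 0.2;0 0 0 0.23 0 0 -0.8;0 0 0 0.23 0 0.02 -0.8;0 0 0 0.23 0 0.03 -0.8;0 0 0 0.23 0 0.03 -0.8"}}

```text
time: 6.9
eef_pos: [0.6379, -0.0318, 0.0349]
tcp_rot: [0.69, 0.724, -0.0, -0.0]
contact_force: [0.0, -0.3, -0.0]
opening: 0.1
finger_force: 0.0
```

Run:
```python
from h import *
P=lambda x,y,z:(*rack(x,y)[:2],z,AZ)
plan(P(-65,0,.036),P(-20.5,0,.036))
print(rack_of(ctrl.get_state()["eef_pos"]))
t=cam("top"); s=cam("scene")
a=t["image"][165:225,300:400,::-1]; b=s["image"][180:240,300:400,::-1]
cv2.imwrite("pics/g2.png",np.vstack([cv2.resize(a,(500,300),interpolation=cv2.INTER_CUBIC),cv2.resize(b,(500,300),interpolation=cv2.INTER_CUBIC)]))
for q in [(-36,0,62),(7.5,0,62),(7.5,56,62)]:
  print(((proj(t,[rack(*q)])-[300,165])*5).round(),((proj(s,[rack(*q)])-[300,180])*5+[0,300]).round())
```

```text
t 6.9 pos [ 0.6379 -0.0318  0.0349] az 1.6182 op 0.1 F [ 0.  -0.3 -0. ]
[-0.0001 -0.     -0.0007] [-0.0848  0.0058 -0.0055] [-65.  -0.]
[-0.0001 -0.     -0.0007] [-0.3073  0.0068 -0.0055] [-20.5  -0. ]
[-82.   -1.1]
[[221. 146.]] [[196. 447.]]
[[293. 143.]] [[267. 431.]]
[[287.  52.]] [[219. 387.]]
```

View pics/g2.png

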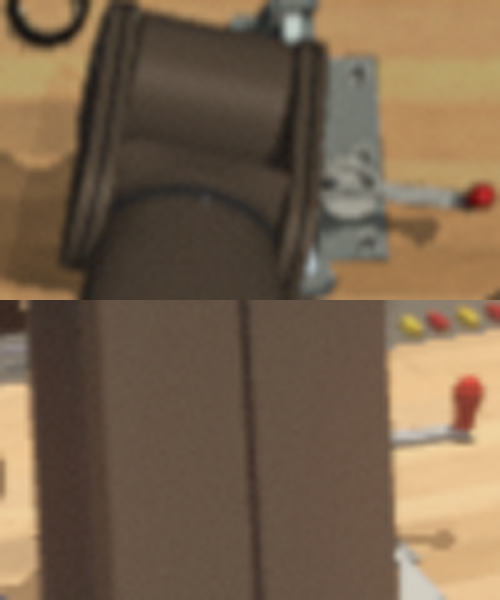

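{"op": "send_rows", "data": {"moves": "0 0 -0.0007 -0.04 0.006 -0.005 -0.8;0 0 -0.0007 -0.08 0.006 -0.005 -0.8;0 0 -0.0007 -0.11 0.006 -0.005 -0.8;0 0 -0.0007 -0.14 0.006 -0.005 -0.8;0 0 -0.0007 -0.17 0.006 -0.005 -0.8;0 0 -0.0007 -0.2 0.006 -0.005 -0.8;0 0 -0.0007 -0.22 0.006 -0.005 -0.8;0 0 -0.0007 -0.24 0.006 -0.005 -0.8;0 0 -0.0007 -0.26 0.006 -0.005 -0.8;0 0 -0.0007 -0.28 0.006 -0.005 -0.8"}}

```text
time: 8.25
eef_pos: [0.6415, -0.0792, 0.0365]
tcp_rot: [0.689, 0.725, 0.004, -0.006]
contact_force: [-0.0, 34.0, 9.3]
opening: 0.104
finger_force: 0.3
```

Run:
```python
from h import *
P=lambda x,y,z:(*rack(x,y)[:2],z,AZ)
plan(P(-20.5,0,.036))
print(rack_of(ctrl.get_state()["eef_pos"]))
```

```text
t 8.25 pos [ 0.6415 -0.0792  0.0365] az 1.6218 op 0.104 F [-0.  34.   9.3]
[-0.0003 -0.0023 -0.0002] [-0.0699 -0.0004  0.0013] [-20.5  -0. ]
[-34.5   0.1]
```

Run:
```python
from h import *
s=ctrl.get_state(); print(s["wrist_torque"],s["contact_force"])
```

```text
[ 4.05042828 -0.10726775  0.31882857] [-2.78195534e-03  3.39889329e+01  9.26911677e+00]
```

{"op": "send_rows", "data": {"moves": "0 0 0 0.1 0 0 -0.8;0 0 0 0.3 0 0 -0.8;0 0 0 0.5 0 -0.3 -0.8;0 0 0 0.7 0 -0.8 -0.8;0 0 0 0.8 0 -1 -0.8;0 0 0 0.9 0 -1 -0.8;0 0 0 0.9 0 -1 -0.8"}}

```text
time: 9.12
eef_pos: [0.6342, 0.094, 0.2408]
tcp_rot: [0.687, 0.726, 0.003, 0.003]
contact_force: [-0.3, -0.0, -0.5]
opening: 0.096
finger_force: 0.0
```

Run:
```python
from h import *
t=cam("top"); s=cam("scene")
a=t["image"][165:225,300:400,::-1]; b=s["image"][180:240,300:400,::-1]
cv2.imwrite("pics/g3.png",np.vstack([cv2.resize(a,(500,300),interpolation=cv2.INTER_CUBIC),cv2.resize(b,(500,300),interpolation=cv2.INTER_CUBIC)]))
for q in [(-36,0,62),(-6.5,0,62),(7.5,0,62),(7.5,56,62)]:
  print(((proj(t,[rack(*q)])-[300,165])*5).round(),((proj(s,[rack(*q)])-[300,180])*5+[0,300]).round())
```

```text
[[221. 146.]] [[196. 447.]]
[[270. 144.]] [[244. 436.]]
[[293. 143.]] [[267. 431.]]
[[287.  52.]] [[219. 387.]]
```

View pics/g3.png

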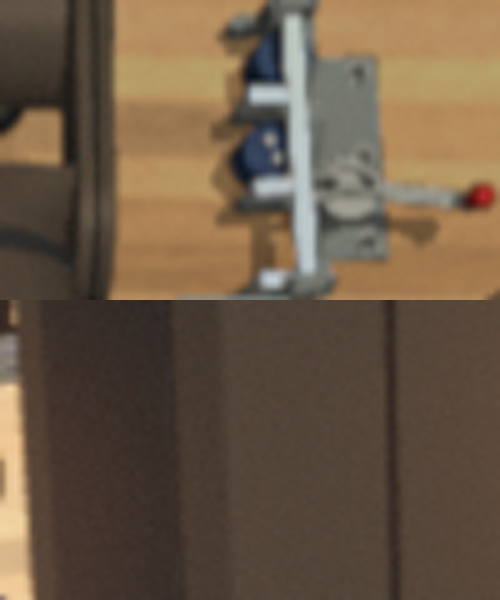

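```bash
cat >> h.py <<'E'
def rplan(*targets):
    """targets in rack mm: x,y,z of TCP, tilt (deg, fingertips forward along rack +x), yaw offset deg"""
    s=ctrl.get_state(); r0=R.from_quat(s["tcp_rot"]); p=s["eef_pos"]
    print("t",round(s["time"],2),"rack",rack_of(p),"z",round(p[2]*1e3,1),"tilt",np.degrees(np.arcsin(r0.as_matrix()[:2,2]@XR)).round(2),"op",round(s["opening"],3),"F",s["contact_force"].round(1),"q",s["qpos"].round(2))
    for x,y,z,ti,ya in targets:
        c,n=np.cos(np.radians(ti)),np.sin(np.radians(ti))
        Z=np.r_[XR*n,-c]; X=np.r_[-XR*c,-n]; M=np.c_[X,np.cross(Z,X),Z]
        rt=R.from_euler('z',ya,degrees=True)*R.from_matrix(M)
        print((x,y,z,ti),((r0.inv()*rt).as_rotvec()/2/np.pi).round(4),(r0.inv().apply(rack(x,y,z)-p)/.2).round(4))
E
python3 - <<'E'
from h import *
rplan((-90,0,150,35,0),(-75,0,60,35,0),(-75,0,28,35,0))
E
```

```text
t 9.22 rack [-206.    -0.4] z 235.4 tilt 0.07 op 0.101 F [ 0.1  0.6 -1. ] q [-0.01  0.22  1.68 -0.    1.25 -0.07]
(-90, 0, 150, 35) [-0.0001 -0.097   0.0002] [-0.5794  0.0017  0.4277]
(-75, 0, 60, 35) [-0.0001 -0.097   0.0002] [-0.6539  0.0021  0.8778]
(-75, 0, 28, 35) [-0.0001 -0.097   0.0002] [-0.6537  0.0022  1.0378]
```

{"op": "send_rows", "data": {"moves": "0 -0.025 0 -0.1 0.002 0.05 -0.8;0 -0.05 0 -0.25 0.002 0.15 -0.8;0 -0.075 0 -0.4 0.002 0.3 -0.8;0 -0.097 0 -0.5 0.002 0.4 -0.8;0 -0.097 0 -0.58 0.002 0.43 -0.8;0 -0.097 0 -0.58 0.002 0.43 -0.8"}}

```text
time: 9.98
eef_pos: [0.6384, -0.0253, 0.149]
tcp_rot: [0.657, 0.692, -0.207, 0.216]
contact_force: [-0.0, 0.2, 0.8]
opening: 0.102
finger_force: 0.0
```

Run:
```python
from h import *
rplan((-80,0,60,35,0),(-75,0,28,35,0),(-26.5,0,28,35,0))
```

```text
t 9.97 rack [-88.4  -0.2] z 149.0 tilt 34.84 op 0.102 F [-0.   0.2  0.8] q [ 0.01  0.36  1.76 -0.69  1.11  0.3 ]
(-80, 0, 60, 35) [-0.0005 -0.0004 -0.    ] [0.2198 0.0024 0.3895]
(-75, 0, 28, 35) [-0.0005 -0.0004 -0.    ] [0.2907 0.0029 0.5351]
(-26.5, 0, 28, 35) [-0.0005 -0.0004 -0.    ] [0.0916 0.0034 0.6736]
```

{"op": "send_rows", "data": {"moves": "0 0 0 0.1 0.002 0.2 -0.8;0 0 0 0.22 0.003 0.39 -0.8;0 0 0 0.29 0.003 0.535 -0.8;0 0 0 0.27 0.003 0.549 -0.8;0 0 0 0.22 0.003 0.584 -0.8;0 0 0 0.18 0.003 0.612 -0.8;0 0 0 0.16 0.003 0.626 -0.8;0 0 0 0.145 0.003 0.636 -0.8;0 0 0 0.13 0.003 0.647 -0.8;0 0 0 0.12 0.003 0.654 -0.8;0 0 0 0.11 0.003 0.661 -0.8;0 0 0 0.1 0.003 0.668 -0.8"}}

```text
time: 11.48
eef_pos: [0.6429, -0.0832, 0.0294]
tcp_rot: [0.657, 0.692, -0.206, 0.218]
contact_force: [0.5, 1.5, 1.3]
opening: 0.102
finger_force: 0.7
```

Run:
```python
from h import *
rplan((-26.5,0,28,35,0))
```

```text
t 11.47 rack [-30.4   1.2] z 29.4 tilt 34.92 op 0.102 F [0.5 1.5 1.3] q [-0.08  0.52  1.79 -0.8   0.92  0.4 ]
(-26.5, 0, 28, 35) [ 0.0001 -0.0002  0.0001] [-0.0119 -0.0062  0.0166]
```

Working well with low force. Push on until it meets the back wall.

{"op": "send_rows", "data": {"moves": "0 0 0 -0.008 -0.004 0.008 -0.8;0 0 0 -0.016 -0.006 0.014 -0.8;0 0 0 -0.024 -0.006 0.02 -0.8;0 0 0 -0.03 -0.006 0.025 -0.8;0 0 0 -0.03 -0.006 0.025 -0.8"}}

```text
time: 12.1
eef_pos: [0.6421, -0.0887, 0.0288]
tcp_rot: [0.657, 0.692, -0.205, 0.217]
contact_force: [-2.0, 11.1, 4.4]
opening: 0.106
finger_force: 5.3
```

Run:
```python
from h import *
rplan((-26.5,0,28,35,0),(-60,0,28,35,0))
```

```text
t 12.1 rack [-24.9   0.2] z 28.8 tilt 34.73 op 0.106 F [-2.  11.1  4.4] q [-0.09  0.52  1.79 -0.8   0.91  0.39]
(-26.5, 0, 28, 35) [ 0.0003 -0.0007 -0.0001] [ 0.009  -0.0012 -0.0012]
(-60, 0, 28, 35) [ 0.0003 -0.0007 -0.0001] [ 0.1466 -0.0011 -0.0966]
```

{"op": "send_rows", "data": {"moves": "0 0 0 0.05 0 -0.03 -0.8;0 0 0 0.15 0 -0.1 -0.8;0 0 0 0.25 0 -0.3 -0.8;0 0 0 0.25 0 -0.6 -0.8;0 0 0 0.25 0 -0.8 -0.4;0 0.03 0 0.3 0 -0.9 0;0 0.06 0 0.4 0 -0.95 0.4;0 0.09 0 0.5 0 -1 0.5;0 0.097 0 0.6 0 -1 0.5;0 0.097 0 0.6 0 -1 0.5"}}

```text
time: 13.35
eef_pos: [0.6296, 0.1211, 0.1224]
tcp_rot: [0.688, 0.725, -0.002, -0.001]
contact_force: [-0.0, 0.0, -1.0]
opening: 0.75
finger_force: 0.0
```

Run:
```python
from h import *
s=cam("scene"); t=cam("top")
for z in(.05,.06,.07,.08,.09):
    print(z,back(t,(215+478/4,145+322/4),z).round(4),back(s,(220+540/4.4,170+233/4.4),z).round(4))
b=rack_of((.606,.119)); print("B",b)
rplan((*b,150,0,0),(*b,38,0,0),(*b,150,0,90),(*b,150,0,-90))
cv2.imwrite("pics/g4.png",cv2.resize(t["image"][160:230,240:400,::-1],(800,350),interpolation=cv2.INTER_CUBIC))
for q in [(7.5,0,62),(7.5,56,62),(7.5,-56,62)]: print(((proj(t,[rack(*q)])-[240,160])*5).round())
```

```text
0.05 [ 0.5473 -0.0496  0.05  ] [ 0.5911 -0.0658  0.05  ]
0.06 [ 0.5466 -0.0482  0.06  ] [ 0.5766 -0.0585  0.06  ]
0.07 [ 0.5458 -0.0469  0.07  ] [ 0.562  -0.0513  0.07  ]
0.08 [ 0.545  -0.0455  0.08  ] [ 0.5474 -0.044   0.08  ]
0.09 [ 0.5442 -0.0442  0.09  ] [ 0.5328 -0.0367  0.09  ]
B [-234.2  -25.1]
t 13.45 rack [-235.1   -0.5] z 123.5 tilt 0.07 op 0.754 F [-0.3 -0.2  0.7] q [ 0.03  0.34  1.75 -0.    1.06 -0.02]
(np.float64(-234.2), np.float64(-25.1), 150, 0) [-0.0002  0.0002  0.0001] [-0.0045 -0.1231 -0.1322]
(np.float64(-234.2), np.float64(-25.1), 38, 0) [-0.0002  0.0002  0.0001] [-0.0038 -0.1223  0.4278]
(np.float64(-234.2), np.float64(-25.1), 150, 0) [-0.0003 -0.     -0.2499] [-0.0045 -0.1231 -0.1322]
(np.float64(-234.2), np.float64(-25.1), 150, 0) [-0.      0.0003  0.2501] [-0.0045 -0.1231 -0.1322]
[[593. 168.]]
[[587.  77.]]
[[599. 260.]]
```

View pics/g4.png

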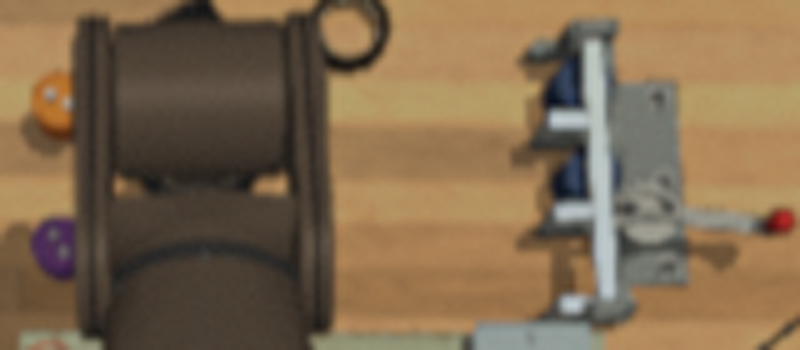

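{"op": "send_rows", "data": {"moves": "0 0 0.029 0 -0.06 -0.1 0.5;0 0 0.058 -0.004 -0.12 -0.13 0.5;0 0 0.087 -0.004 -0.12 -0.13 0.5;0 0 0.116 -0.004 -0.12 -0.13 0.5;0 0 0.145 -0.004 -0.12 -0.13 0.5;0 0 0.174 -0.004 -0.12 -0.13 0.5;0 0 0.203 -0.004 -0.12 -0.13 0.5;0 0 0.232 -0.004 -0.12 -0.13 0.5;0 0 0.25 -0.004 -0.12 -0.13 0.5;0 0 0.25 -0.004 -0.12 -0.13 0.5"}}

```text
time: 14.7
eef_pos: [0.607, 0.1193, 0.1503]
tcp_rot: [1.0, 0.027, 0.0, 0.0]
contact_force: [-0.5, 0.7, -0.6]
opening: 0.753
finger_force: 0.0
```

Run:
```python
from h import *
b=rack_of((.6065,.119))
rplan((*b,80,0,-90),(*b,40,0,-90))
```

```text
t 14.7 rack [-234.5  -24. ] z 150.3 tilt 0.04 op 0.753 F [-0.5  0.7 -0.6] q [ 0.03  0.26  1.8  -0.    1.09  1.55]
(np.float64(-234.2), np.float64(-24.6), 80, 0) [ 0.0001 -0.0001  0.0003] [-0.003   0.001   0.3514]
(np.float64(-234.2), np.float64(-24.6), 40, 0) [ 0.0001 -0.0001  0.0003] [-0.003   0.0009  0.5514]
```

{"op": "send_rows", "data": {"moves": "0 0 0 -0.003 0.001 0.15 0.5;0 0 0 -0.003 0.001 0.35 0.5;0 0 0 -0.003 0.001 0.5 0.5;0 0 0 -0.003 0.001 0.54 0.5;0 0 0 -0.003 0.001 0.54 0.1;0 0 0 -0.003 0.001 0.54 -0.3;0 0 0 -0.003 0.001 0.54 -0.6;0 0 0 -0.003 0.001 0.54 -0.6;0 0 0 -0.003 0.001 0.54 -0.6;0 0 0 -0.003 0.001 0.54 -0.6"}}

```text
time: 15.95
eef_pos: [0.6076, 0.1192, 0.0437]
tcp_rot: [1.0, 0.026, 0.002, -0.0]
contact_force: [-0.7, -0.5, 5.7]
opening: 0.397
finger_force: 26.4
```

Run:
```python
from h import *
rplan((-150,-56,48,0,-90),(-55,-56,48,0,-90),(-55,-56,42,0,-90))
```

```text
t 15.95 rack [-234.3  -23.5] z 43.7 tilt 0.0 op 0.397 F [-0.7 -0.5  5.7] q [0.03 0.4  1.84 0.   0.9  1.55]
(-150, -56, 48, 0) [ 0.     -0.0005  0.0001] [-0.1629  0.4216 -0.0219]
(-55, -56, 48, 0) [ 0.     -0.0005  0.0001] [-0.1631  0.8966 -0.0218]
(-55, -56, 42, 0) [ 0.     -0.0005  0.0001] [-0.1631  0.8966  0.0082]
```

{"op": "send_rows", "data": {"moves": "0 0 0 0 0 -0.02 -0.6;0 0 0 -0.03 0.07 -0.03 -0.6;0 0 0 -0.06 0.17 -0.03 -0.6;0 0 0 -0.1 0.28 -0.03 -0.6;0 0 0 -0.14 0.4 -0.03 -0.6;0 0 0 -0.163 0.52 -0.03 -0.6;0 0 0 -0.163 0.64 -0.03 -0.6;0 0 0 -0.163 0.76 -0.03 -0.6;0 0 0 -0.163 0.85 -0.03 -0.6;0 0 0 -0.163 0.895 -0.03 -0.6;0 0 0 -0.163 0.895 -0.02 -0.6;0 0 0 -0.163 0.895 -0.005 -0.6"}}

```text
time: 17.45
eef_pos: [0.5833, -0.061, 0.0437]
tcp_rot: [1.0, 0.027, -0.0, 0.0]
contact_force: [-6.2, -0.6, 14.8]
opening: 0.392
finger_force: 27.3
```

Run:
```python
from h import *
rplan((-55,-56,42,0,-90))
```

```text
t 17.45 rack [-55.6 -57.1] z 43.7 tilt 0.01 op 0.392 F [-6.2 -0.6 14.8] q [-0.28  0.34  1.92 -0.    0.88  1.24]
(-55, -56, 42, 0) [0.     0.0001 0.0002] [0.0056 0.0032 0.0085]
```

{"op": "send_rows", "data": {"moves": "0 0 0 0 0 -0.005 -0.2;0 0 0 0 0 -0.005 0.1;0 0 0 0 0 -0.005 0.2;0 0 0 0 0 -0.005 0.2;0 0 0 0 0 -0.1 0.2;0 0 0 0 0 -0.25 0.2;0 0 0 0 0 -0.45 0.2;0 0 0 0 -0.1 -0.6 0.2;0 0 0 0 -0.3 -0.65 -0.4;0 0 0 0 -0.4 -0.65 -0.8;0 0 0 0 -0.4 -0.65 -0.8"}}

```text
time: 18.82
eef_pos: [0.5785, 0.0195, 0.1728]
tcp_rot: [1.0, 0.027, -0.0, 0.0]
contact_force: [-0.5, -0.5, -0.5]
opening: 0.1
finger_force: 0.0
```

Run:
```python
from h import *
rplan((-150,-53,150,35,-12),(-115,-53,28,35,-12))
```

```text
t 18.82 rack [-136.3  -57.7] z 172.8 tilt 0.02 op 0.1 F [-0.5 -0.5 -0.5] q [-0.14  0.15  1.88 -0.    1.12  1.37]
(-150, -53, 150, 35) [-0.0659 -0.0815 -0.209 ] [ 0.0238 -0.0684  0.1141]
(-115, -53, 28, 35) [-0.0659 -0.0815 -0.209 ] [0.0236 0.1064 0.7242]
```

{"op": "send_rows", "data": {"moves": "-0.008 -0.01 -0.026 0 0 0.02 -0.8;-0.016 -0.02 -0.052 0 0 0.04 -0.8;-0.024 -0.03 -0.078 0 0 0.06 -0.8;-0.033 -0.04 -0.104 0.01 -0.03 0.08 -0.8;-0.041 -0.051 -0.13 0.015 -0.05 0.1 -0.8;-0.049 -0.061 -0.156 0.02 -0.07 0.11 -0.8;-0.058 -0.071 -0.182 0.024 -0.07 0.114 -0.8;-0.066 -0.0815 -0.209 0.024 -0.07 0.114 -0.8;-0.066 -0.0815 -0.209 0.024 -0.07 0.114 -0.8;-0.066 -0.0815 -0.209 0.024 -0.07 0.114 -0.8"}}

```text
time: 20.08
eef_pos: [0.583, 0.0321, 0.1499]
tcp_rot: [0.727, 0.617, -0.229, 0.195]
contact_force: [-0.4, 0.3, -0.1]
opening: 0.104
finger_force: 0.0
```

Run:
```python
from h import *
rplan((-120,-52,60,35,-12),(-115,-52,28,35,-12),(-90,-52,28,35,-12),(-26,-52,28,35,-12))
t=cam("top"); m=blue(t)[165:235,310:375]; n,l,st,c=cv2.connectedComponentsWithStats(m)
for i in range(1,n):
    if st[i,4]>10:
        cc=c[i]+[310,165]; x=find_can(t,cc,back(t,cc,.04)[:2]); print(cc,st[i,4],x,rack_of(x))
```

```text
t 20.07 rack [-148.6  -52.5] z 149.9 tilt 34.06 op 0.104 F [-0.4  0.3 -0.1] q [ 0.1   0.33  1.8  -0.62  1.27  0.53]
(-120, -52, 60, 35) [-0.0003 -0.0001 -0.0008] [0.1434 0.0324 0.448 ]
(-115, -52, 28, 35) [-0.0003 -0.0001 -0.0008] [0.2151 0.0376 0.5931]
(-90, -52, 28, 35) [-0.0003 -0.0001 -0.0008] [0.115  0.0642 0.6631]
(-26, -52, 28, 35) [-0.0003 -0.0001 -0.0008] [-0.1411  0.1324  0.8423]
[352.90909091 176.59090909] 44 [ 0.70118728 -0.10951313] [-1.1 58.1]
[353.97297297 195.10810811] 37 [ 0.64319268 -0.11224487] [-1.4  0.1]
[337.46268657 214.37313433] 67 [ 0.58284514 -0.06088163] [-55.8 -57.5]
```

{"op": "send_rows", "data": {"moves": "0 0 0 0.1 0.015 0.25 -0.8;0 0 0 0.143 0.025 0.448 -0.8;0 0 0 0.215 0.03 0.593 -0.8;0 0 0 0.18 0.04 0.6175 -0.8;0 0 0 0.14 0.05 0.6455 -0.8;0 0 0 0.115 0.057 0.663 -0.8;0 0 0 0.091 0.0635 0.68 -0.8;0 0 0 0.067 0.07 0.697 -0.8;0 0 0 0.043 0.0765 0.7135 -0.8;0 0 0 0.019 0.083 0.7305 -0.8;0 0 0 -0.005 0.09 0.747 -0.8;0 0 0 -0.005 0.09 0.747 -0.8"}}

```text
time: 21.62
eef_pos: [0.5869, -0.056, 0.0282]
tcp_rot: [0.726, 0.618, -0.229, 0.195]
contact_force: [-0.1, 0.2, 0.3]
opening: 0.099
finger_force: 0.0
```

Run:
```python
from h import *
rplan((-50,-52.5,28,35,-12),(-26,-52,28,35,-12))
t=cam("top"); m=blue(t)[165:235,310:375]; n,l,st,c=cv2.connectedComponentsWithStats(m)
for i in range(1,n):
    if st[i,4]>10:
        cc=c[i]+[310,165]; x=find_can(t,cc,back(t,cc,.04)[:2]); print(cc,st[i,4],x,rack_of(x))
```

```text
t 21.62 rack [-60.5 -53.2] z 28.2 tilt 34.11 op 0.099 F [-0.1  0.2  0.3] q [-0.04  0.48  1.85 -0.73  1.03  0.58]
(-50, -52.5, 28, 35) [-0.0002  0.     -0.0004] [-0.0408  0.0144  0.0298]
(-26, -52, 28, 35) [-0.0002  0.     -0.0004] [-0.1364  0.0421  0.0968]
[352.90909091 176.59090909] 44 [ 0.70118728 -0.10951313] [-1.1 58.1]
[353.97297297 195.10810811] 37 [ 0.64319268 -0.11224487] [-1.4  0.1]
[346.48051948 215.2987013 ] 77 [ 0.58029884 -0.0885872 ] [-28.2 -61.5]
```

{"op": "send_rows", "data": {"moves": "0 0 0 0.02 0 -0.014 -0.8;0 0 0 0.02 -0.025 -0.014 -0.8;0 0 0 -0.005 -0.022 0.003 -0.8;0 0 0 -0.025 -0.015 0.016 -0.8;0 0 0 -0.042 -0.01 0.03 -0.8;0 0 0 -0.06 -0.002 0.043 -0.8"}}

```text
time: 22.42
eef_pos: [0.5844, -0.0704, 0.0282]
tcp_rot: [0.726, 0.618, -0.229, 0.195]
contact_force: [0.2, 0.5, 0.2]
opening: 0.099
finger_force: 0.3
```

```bash
cat >> h.py <<'E'
def cans():
    t=cam("top"); m=blue(t)[165:235,310:375]; n,l,st,c=cv2.connectedComponentsWithStats(m)
    for i in range(1,n):
        if st[i,4]>10:
            cc=c[i]+[310,165]; x=find_can(t,cc,back(t,cc,.04)[:2]); print("can",st[i,4],rack_of(x), "box",st[i,:4]+[310,165,0,0])
E
python3 - <<'E'
from h import *
rplan((-40,-53,28,35,-12),(-26,-52,28,35,-12)); cans()
E
```

```text
t 22.43 rack [-46.2 -56.5] z 28.2 tilt 34.11 op 0.099 F [0.2 0.5 0.2] q [-0.06  0.48  1.86 -0.74  1.01  0.57]
(-40, -53, 28, 35) [-0.0001 -0.     -0.0004] [-0.0211  0.0236  0.0161]
(-26, -52, 28, 35) [-0.0001 -0.     -0.0004] [-0.0763  0.0432  0.0547]
can 44 [-1.1 58.1] box [350 172   6   9]
can 38 [-1.6  0.1] box [351 190   6   9]
can 50 [-19.5 -60.7] box [346 210   7  10]
can 18 [  1.1 -57.5] box [355 210   3   8]
```

{"op": "send_rows", "data": {"moves": "0 0 0 -0.02 0.01 0.014 -0.8;0 0 0 -0.038 0.018 0.027 -0.8;0 0 0 -0.055 0.028 0.039 -0.8;0 0 0 -0.068 0.035 0.049 -0.8;0 0 0 -0.076 0.04 0.055 -0.8;0 0 0 -0.076 0.04 0.055 -0.8"}}

```text
time: 23.22
eef_pos: [0.5893, -0.0899, 0.028]
tcp_rot: [0.726, 0.618, -0.229, 0.195]
contact_force: [0.3, 0.0, 0.2]
opening: 0.102
finger_force: 0.1
```

Run:
```python
from h import *
rplan((-23,-52,28,35,-12)); cans()
```

```text
t 23.23 rack [-26.4 -52.6] z 28.0 tilt 34.12 op 0.102 F [0.3 0.  0.2] q [-0.09  0.48  1.85 -0.75  1.    0.55]
(-23, -52, 28, 35) [-0.0001 -0.     -0.0004] [-0.0134  0.0064  0.0092]
can 43 [-1.2 57.8] box [350 172   6   9]
can 36 [-1.5 -0.1] box [351 190   6   9]
can 35 [ -1.8 -59. ] box [352 210   6   8]
```

{"op": "send_rows", "data": {"moves": "0 0 0 -0.008 0.004 0.005 -0.8;0 0 0 -0.016 0.006 0.011 -0.8;0 0 0 -0.024 0.008 0.017 -0.8;0 0 0 -0.024 0.008 0.017 -0.8"}}

```text
time: 23.78
eef_pos: [0.5905, -0.0922, 0.0278]
tcp_rot: [0.727, 0.619, -0.225, 0.194]
contact_force: [-1.3, 14.5, 4.7]
opening: 0.097
finger_force: 6.8
```

Run:
```python
from h import *
rplan((-20,-52,28,35,-12)); cans()
```

```text
t 23.77 rack [-24.1 -51.5] z 27.8 tilt 33.77 op 0.097 F [-1.3 14.5  4.7] q [-0.1   0.48  1.85 -0.74  0.99  0.54]
(-20, -52, 28, 35) [ 0.0002 -0.0011 -0.0007] [-0.0174  0.0018  0.0109]
can 44 [-1.1 58.1] box [350 172   6   9]
can 38 [-1.2  0.3] box [351 190   6   9]
can 33 [ -1.2 -59. ] box [353 210   5   8]
```

{"op": "send_rows", "data": {"moves": "0 0 0 0.05 -0.01 -0.035 -0.8;0 0 0 0.15 -0.03 -0.1 -0.8;0 0 0 0.25 -0.06 -0.17 -0.8;0 0 0 0.2 -0.05 -0.4 -0.9;0 0 0 0 0 -0.65 -1;0 0 0 -0.2 0 -0.8 -1;0 0 0 -0.25 0 -0.85 -1;0 0 0 -0.25 0 -0.85 -1"}}

```text
time: 24.82
eef_pos: [0.5988, -0.0401, 0.1962]
tcp_rot: [0.726, 0.618, -0.228, 0.196]
contact_force: [-0.3, -0.3, -1.3]
opening: 0.0
finger_force: 0.0
```

Run:
```python
from h import *
rplan((110,5,170,0,0)); cans()
t=cam("top"); im=cv2.cvtColor(t["image"],cv2.COLOR_RGB2HSV); m=(cv2.inRange(im,(0,150,80),(8,255,255))|cv2.inRange(im,(172,150,80),(180,255,255)))[180:225,380:410]
n,l,st,c=cv2.connectedComponentsWithStats(m); 
for i in range(1,n): print(st[i],c[i]+[380,180],rack_of(back(t,c[i]+[380,180],.085)))
```

```text
t 24.82 rack [-75.7 -40.5] z 196.2 tilt 34.1 op 0.0 F [-0.3 -0.3 -1.3] q [-0.01  0.27  1.77 -0.64  1.27  0.4 ]
(110, 5, 170, 0) [-0.01    0.0968 -0.0328] [-0.6289  0.4179  0.6007]
can 44 [-1.1 58.1] box [350 172   6   9]
can 37 [-1.4  0.1] box [351 190   6   9]
can 36 [ -2.  -59.2] box [352 210   6   8]
[14 22  5  5 20] [395.95 203.9 ] [111.6 -38.5]
```

{"op": "send_rows", "data": {"moves": "-0.002 0.025 -0.008 -0.16 0.1 0.15 -1;-0.005 0.05 -0.016 -0.32 0.2 0.3 -1;-0.007 0.075 -0.024 -0.47 0.31 0.45 -1;-0.01 0.0968 -0.0328 -0.629 0.418 0.6 -1;-0.01 0.0968 -0.0328 -0.629 0.418 0.6 -1;-0.01 0.0968 -0.0328 -0.629 0.418 0.6 -1"}}

```text
time: 25.68
eef_pos: [0.6527, -0.2224, 0.1666]
tcp_rot: [0.689, 0.725, -0.001, -0.003]
contact_force: [-0.4, 0.5, -0.1]
opening: 0.001
finger_force: 0.0
```

Run:
```python
from h import *
pt=lambda th,d:(50+62*np.cos(th)+d*np.sin(th),-28-62*np.sin(th)+d*np.cos(th),83,0,0)
rplan((110,5,83,0,0),pt(.1,28),*[pt(th,23) for th in (.15,.35,.55,.75,.95)],*[pt(th,20) for th in(1.15,1.35,1.5,1.6)])
```

```text
t 25.68 rack [109.1   3.9] z 166.6 tilt -0.13 op 0.001 F [-0.4  0.5 -0.1] q [-0.47  0.39  1.6  -0.    1.16 -0.53]
(110, 5, 83, 0) [-0.0009 -0.0004 -0.0001] [-0.0053  0.008   0.418 ]
(np.float64(114.4855939133488), np.float64(-6.32955520431862), 83, 0) [-0.0009 -0.0004 -0.0001] [-0.0278 -0.0486  0.4183]
(np.float64(114.74088387892739), np.float64(-14.523429420834177), 83, 0) [-0.0009 -0.0004 -0.0001] [-0.0291 -0.0896  0.4185]
(np.float64(116.12775776801286), np.float64(-27.654091666748272), 83, 0) [-0.0009 -0.0004 -0.0001] [-0.0361 -0.1552  0.4189]
(np.float64(114.87832663309452), np.float64(-40.79854418633224), 83, 0) [-0.0009 -0.0004 -0.0001] [-0.0299 -0.2209  0.4193]
(np.float64(111.04240135071358), np.float64(-53.43275913734883), 83, 0) [-0.0009 -0.0004 -0.0001] [-0.0107 -0.2841  0.4197]
(np.float64(104.77290815691637), np.float64(-65.05305023927185), 83, 0) [-0.0009 -0.0004 -0.0001] [ 0.0206 -0.3423  0.4201]
(np.float64(93.58150014002818), np.float64(-76.42161547846916), 83, 0) [-0.0009 -0.0004 -0.0001] [ 0.0765 -0.3991  0.4206]
(np.float64(83.09288175630175), np.float64(-84.11471444339203), 83, 0) [-0.0009 -0.0004 -0.0001] [ 0.1289 -0.4376  0.4209]
(np.float64(74.33560623547866), np.float64(-88.42994513609733), 83, 0) [-0.0009 -0.0004 -0.0001] [ 0.1727 -0.4592  0.4211]
(np.float64(68.1811016781502), np.float64(-90.5575538345991), 83, 0) [-0.0009 -0.0004 -0.0001] [ 0.2034 -0.4699  0.4212]
```

First half of the swing.

{"op": "send_rows", "data": {"moves": "0 0 0 -0.01 0.008 0.2 -1;0 0 0 -0.02 0.008 0.4 -1;0 0 0 -0.028 -0.03 0.418 -1;0 0 0 -0.03 -0.07 0.418 -1;0 0 0 -0.03 -0.1 0.419 -1;0 0 0 -0.036 -0.13 0.419 -1;0 0 0 -0.036 -0.16 0.419 -1;0 0 0 -0.033 -0.19 0.419 -1;0 0 0 -0.03 -0.221 0.419 -1;0 0 0 -0.022 -0.25 0.42 -1;0 0 0 -0.011 -0.284 0.42 -1"}}

```text
time: 27.05
eef_pos: [0.5967, -0.2282, 0.0856]
tcp_rot: [0.688, 0.725, -0.001, -0.0]
contact_force: [-0.1, -0.4, -0.2]
opening: 0.002
finger_force: 0.5
```

```bash
cat >> h.py <<'E'
def lever():
    t=cam("top"); im=cv2.cvtColor(t["image"],cv2.COLOR_RGB2HSV); m=(cv2.inRange(im,(0,150,80),(8,255,255))|cv2.inRange(im,(172,150,80),(180,255,255)))[180:235,355:410]
    n,l,st,c=cv2.connectedComponentsWithStats(m)
    for i in range(1,n):
        p=rack_of(back(t,c[i]+[355,180],.085)); print("red",st[i,4],p,"angle",np.arctan2(-(p[1]+28),p[0]-50).round(2))
E
python3 - <<'E'
from h import *
pt=lambda th,d:(50+62*np.cos(th)+d*np.sin(th),-28-62*np.sin(th)+d*np.cos(th),83,0,0)
rplan(*[pt(th,20) for th in(.95,1.15,1.35,1.5,1.6,1.65)]); lever(); cans()
E
```

```text
t 27.05 rack [112.1 -52.4] z 85.6 tilt 0.02 op 0.002 F [-0.1 -0.4 -0.2] q [-0.52  0.38  1.77 -0.    0.99 -0.58]
(np.float64(102.33266164254825), np.float64(-66.79809950766351), 83, 0) [-0.0002  0.      0.0001] [ 0.0487 -0.0722  0.0132]
(np.float64(93.58150014002818), np.float64(-76.42161547846916), 83, 0) [-0.0002  0.      0.0001] [ 0.0924 -0.1203  0.0132]
(np.float64(83.09288175630175), np.float64(-84.11471444339203), 83, 0) [-0.0002  0.      0.0001] [ 0.1449 -0.1587  0.0133]
(np.float64(74.33560623547866), np.float64(-88.42994513609733), 83, 0) [-0.0002  0.      0.0001] [ 0.1887 -0.1803  0.0133]
(np.float64(68.1811016781502), np.float64(-90.5575538345991), 83, 0) [-0.0002  0.      0.0001] [ 0.2195 -0.1909  0.0133]
(np.float64(65.03180546306088), np.float64(-91.38804954027765), 83, 0) [-0.0002  0.      0.0001] [ 0.2352 -0.195   0.0133]
can 24 [-0.1 62.6] box [350 172   6   6]
can 25 [-1.1  3.4] box [351 190   6   7]
can 20 [ -1.2 -55.5] box [352 211   6   5]
```

{"op": "send_rows", "data": {"moves": "0 0 0 0.02 -0.035 0.01 -1;0 0 0 0.045 -0.07 0.01 -1;0 0 0 0.07 -0.097 0.01 -1;0 0 0 0.092 -0.12 0.01 -1;0 0 0 0.118 -0.14 0.01 -1;0 0 0 0.145 -0.159 0.01 -1;0 0 0 0.167 -0.17 0.01 -1;0 0 0 0.189 -0.18 0.01 -1;0 0 0 0.205 -0.187 0.01 -1;0 0 0 0.22 -0.19 0.01 -1;0 0 0 0.22 -0.19 0.01 -1"}}

```text
time: 28.52
eef_pos: [0.557, -0.1861, 0.0839]
tcp_rot: [0.688, 0.725, -0.0, -0.0]
contact_force: [0.5, -0.8, 0.7]
opening: 0.0
finger_force: 0.5
```

Run:
```python
from h import *
pt=lambda th,d:(50+62*np.cos(th)+d*np.sin(th),-28-62*np.sin(th)+d*np.cos(th),83,0,0)
rplan(*[pt(th,20) for th in(1.6,1.65)]); lever(); cans()
```

```text
t 28.52 rack [ 67.9 -89.8] z 83.9 tilt 0.01 op 0.0 F [ 0.5 -0.8  0.7] q [-0.49  0.28  1.9  -0.    0.96 -0.55]
(np.float64(68.1811016781502), np.float64(-90.5575538345991), 83, 0) [-0.0002  0.      0.0001] [-0.0013 -0.0038  0.0043]
(np.float64(65.03180546306088), np.float64(-91.38804954027765), 83, 0) [-0.0002  0.      0.0001] [ 0.0145 -0.0079  0.0043]
red 1 [ 46.  -89.5] angle 1.64
can 20 [-1.9 43. ] box [350 180   6   4]
can 12 [ -1.  -11.8] box [352 198   5   3]
can 28 [  8.5 -68.7] box [353 214  12   6]
```

{"op": "send_rows", "data": {"moves": "0 0 0 0.01 0 0 -1;0 0 0 0.02 0 0 -1;0 0 0 0.03 0 0 -1;0 0 0 0.035 0 0 -1"}}

```text
time: 29.12
eef_pos: [0.5571, -0.1851, 0.0843]
tcp_rot: [0.687, 0.726, -0.004, 0.005]
contact_force: [-1.0, -20.2, -6.1]
opening: 0.003
finger_force: 9.7
```

{"op": "send_rows", "data": {"moves": "0 0 0 -0.05 0 0 -1;0 0 0 -0.15 0 -0.05 -1;0 0 0 -0.3 -0.1 -0.3 -1;0 0 0 -0.5 -0.3 -0.6 -1;0 0 0 -0.7 -0.5 -0.7 -1;0 0 0 -0.8 -0.5 -0.7 -1;0 0 0 -0.8 -0.5 -0.7 -1;0 0 0 -0.8 -0.5 -0.7 -1"}}

```text
time: 30.12
eef_pos: [0.4653, -0.3436, 0.2236]
tcp_rot: [0.688, 0.725, -0.0, -0.001]
contact_force: [-0.3, 0.7, -0.7]
opening: 0.003
finger_force: 0.0
```

Run:
```python
from h import *
rplan(); lever(); cans()
t=cam("top"); s=cam("scene")
a=t["image"][165:225,310:410,::-1]; b=s["image"][180:240,310:410,::-1]
cv2.imwrite("pics/g5.png",np.vstack([cv2.resize(a,(500,300),interpolation=cv2.INTER_CUBIC),cv2.resize(b,(500,300),interpolation=cv2.INTER_CUBIC)]))
for y in(56,0,-56): print(((proj(t,[rack(7.5,y,62)])-[310,165])*5).round())
```

```text
t 30.12 rack [ 220.4 -189.6] z 223.6 tilt -0.09 op 0.003 F [-0.3  0.7 -0.7] q [-0.81  0.1   1.84 -0.    1.21 -0.86]
red 18 [ 50.7 -90.9] angle 1.56
can 19 [-1.7 43.3] box [350 180   6   4]
can 12 [ -0.7 -12.1] box [352 198   5   3]
can 32 [  9.7 -67.8] box [353 212  12   8]
[[237.  52.]]
[[243. 143.]]
[[249. 235.]]
```

View pics/g5.png

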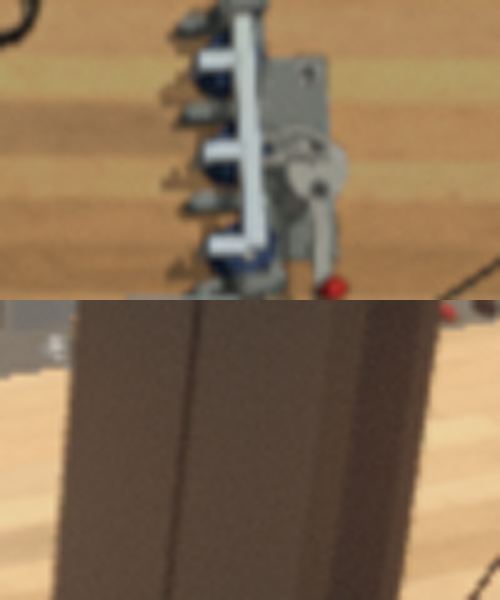

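The picture shows the lever locked, with the red grip at (332,287) and an angle of about 1.56. All three cans stand under the keeper, with the teeth behind them at (215,60), (220,150) and (228,245).

```bash
python3 -c "
from plant import ctrl
print(ctrl.sign_off())"
```

```text
the job is handed in; nothing more can be done
None
```

I handed the job in: both loose capacitors are pushed against the back wall of the near and middle bays, the third is still in the far bay, and the cam lever is locked at about 1.56 rad. The robot stands clear after about 30 s. I have no verdict from the judge.

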